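# Load stock into a snap-over keeper jig

### The arm

A 6-joint arm with a two-finger parallel gripper is mounted at the origin on a cart in front of the work surface, level with it; the furniture and walls round the work are solid. World frame = base frame: x ahead of the robot, y to its left, z up, the work surface at z = 0. Lengths are in m, angles in degrees, forces in N, time in s.
With the tool pointing down it reaches from about 0.35 to 0.8 m from the base axis. Payload 7.3 kg.
Tool frame: the origin (TCP) lies midway between the tips of the shut fingers; the grasp point (between the pads) lies 19 mm behind it; z points along the fingers, y is the line along which they close (so a half turn about z gives the same grasp; the last joint's range is limited). The gripper opens to 85 mm and grips with 20 to 120 N. Pads are 22 mm wide; open, the fingers measure 114 mm over their backs; the gripper's body (76 mm by 85 mm) begins 54 mm behind the grasp point. The pads swing forward as they close: fully open they stand 13 mm farther back than shut.
Start: joints at [-80.844, 19.595, 87.324, -0, 73.075, -8.365], TCP at [0.158, -0.501, 0.211] pointing down, gripper open.
Joint ranges: [-145.02, 145.02], [-44.19, 115.74], [2.07, 154.8], [-57.11, 237.11], [16.16, 152.29], [-177.93, 177.93]. Speed limits (degrees/s): [147.25, 147.25, 180, 180, 180, 180].

### API

Orientations are given as [roll, pitch, yaw] about the fixed x, y, z axes, in that order (R = Rz(yaw) Ry(pitch) Rx(roll)).
In Python, from rig import state, snapshot, camera_model, finish_job gives the robot as it stands.
- The arm moves only by the shell command python3 -m handwheel 'ROWS'. ROWS is text: rows parted by semicolons, each of 7 numbers parted by spaces: the shift along the world's x, y, z in mm, then the turn, a rotation vector about the world's x, y, z in degrees, then the closure in counts, from 0 (fully open) to 255 (shut). In form: x y z wx wy wz fingers; .... A call has 1 to 12 rows; each row is the pose to reach, as a shift and turn from the pose commanded when the call began; what a row does not reach only later rows make up. A row lasts 1/8 s, in which the tool goes at most 62.5 mm and 10.7 degrees, less where a joint would pass 70% of its speed; a pose out of reach is approached as far as the arm can. A call with a gripper value outside its range is refused whole. The fingers move at their own pace and stop on an object; the grip force is fixed at half the most. Time passes only in rows, so rows that repeat a pose let the fingers close. It gives the time, the measured TCP pose, the force, the opening and the grip force at its end, in the units of the state.
- state(): the state, without advancing time (a new reading comes with each control period).
- snapshot(name): name is "side" or "top" or "wrist"; returns the picture (420x560x3 uint8, red, green, blue); there is no depth.
- camera_model(name): a dict with "fx", "fy", "cx", "cy" (pixels), "rvec" (rotation vector, rad) and "tvec" (3), from world to camera coordinates, as OpenCV has them. Camera axes: x right, y down, z forward; pixel columns grow to the right and rows downward; lengths in m; the calibration is good to about 2 mm. A picture is of the moment at which its call begins: read the wrist's pose just before it. camera_model takes no time and is no camera call; for the wrist camera it gives the pose at the moment of the call.
- finish_job(): hands the job in; it is judged then, once.
The state is a dict: "t": time; "joint_pos": joint angles; "joint_vel": joint speeds; "joint_torque": joint torques, N m; "position": TCP position; "tool_rot": TCP orientation; "wrist_force": force on the tool from outside, world axes, zero at the start; "ft_torque": the same for the moment, N m; "gripper_width": finger opening in m; "grasp_force": force on a finger pad.
Only numpy, scipy, OpenCV 4.12 (cv2) and the standard library are available. Lean on these libraries where they do the work, as an engineer would, in place of code of your own. Each camera call takes 0.05 s, during which the arm holds its last target. There are 200 camera calls.

### The job

Pick up the brass stock block, lay it lengthwise on the open loading end of the jig, then push it along the channel so that the block itself tips the spring rocker (the keeper) past its snap point and the keeper springs over the block; do not touch the keeper with the robot. Keep pushing until the block bears on the end stop and press it home there gently, with about 10 N (at least 5 N, never more than 20 N), for half a second, then let go and back away. Leave the other things on the bench where they are.

Things in the scene. Friction and masses are not known exactly. Their poses are not given: they have to be found in the camera images.
- brass_block: brass stock block, a plain yellow-brown bar 21 x 66 x 20 mm (its x, y, z), about 0.22 kg, loose, lying flat on the bench ahead of the robot to the left. Origin: centre of its underside; its long axis is its y; either end may go first.
- jig: the jig, fixed; place and yaw vary: wood block topped by an aluminium plate, 180 x 64 x 40 mm in all, with a channel along its x; push direction is +x. Origin: bench level under the keeper's hinge pin, on the channel's middle line; plate from x = -128 (loading end) to +52 mm. Channel floor = plate top, 40 mm up.
- jig_load (a point): where to lay the block: on the channel floor and middle line, jig x = -78 mm, 40 mm above the bench; axes as the jig's. A block laid with its centre here lies on open flat plate and enters the mouth when pushed to +x. The tall cream-coloured box beside the jig is 92 mm high.
- jig_mouth (a point): start of the straight, smooth channel, on its floor at jig x = -45 mm. Steel guides 6 mm high (tops 46 mm over the bench), 24 mm apart, run from here to x = +32 mm; before it they flare to 40 mm apart over 28 mm. A pusher wider than 24 mm must stay above the guides, on the upper half of the block's rear end.
- end_stop: rigid end stop: steel disc 16 mm across on a brass rod through the jig's end wall; set anew each time, 18 to 26 mm beyond the hinge pin along the jig's x. Origin: centre of the contact face, 50 mm above the bench; axes as the jig's. The block is home when its front end meets this face (block centre 33 mm before it).
- keeper (a joint): angle of the keeper, a steel rocker 18 mm wide on a pin across the channel. 0 = open stop (as found: toe hanging in the channel, nose up), 1.4 rad = closed stop (toe up out of the way beyond the pin, nose 1.7 mm over the block's top). An over-centre spring drives it from 0.61 rad to either stop.
- keeper_pin (a point): middle of the keeper's hinge pin, 76 mm above the bench, over the jig's origin. Open, the toe hangs 26 mm below it and the nose rises to 95 mm above the bench, 18 mm before the pin. The block's front meets the toe 9 mm before the pin; the push rises to 5 to 12 N and falls at the snap, front about 3 mm past the pin; then only friction of 0 to 3 N is left until the end stop.
- jig_end (a point): top middle of the jig's end wall, jig x = 44 mm, 62 mm above the bench; the wall is 12 mm thick, 44 mm wide. The keeper's hinge cheeks stand at jig x = -8 to 8 mm, y = 21 to 28 mm on both sides, up to 84 mm above the bench; its spring strut stands outside the left cheek, up to y = 38 mm.
- bench_block: bystander: square steel block 58 x 60 x 28 mm, origin at the centre of its underside; leave it
- black_cap: bystander: round black rubber cap, 28 mm across, 16 mm high, origin under its centre; leave it
- glue_bottle: bystander: small white bottle 27 x 40 x 71 mm with a blue-green cap, origin under its centre; leave it

How it is judged:
By the outcome, as a careful person would: the job done as asked, in the order asked, and still so for the second after the job is handed in, with the robot touching nothing.
It also fails if it takes over 58 s, if anything falls off the work surface, if the arm or the gripper's body presses on something with over 40 N, if the wrist force passes 120 N, or if a joint passes its speed limit or range.

## Working session

There is one attempt and no reset: what is moved stays moved. The work goes in short steps, Python scripts to look and compute and a shell command to move; the robot and the scene stay as the last step left them, time stands still between calls to the robot, and variables do not carry over. Pictures are saved under pics/ and viewed, at most 10 in all, crops included, and the job is handed in when it is done.

```bash
mkdir -p pics; python3 - <<'E'
from rig import *
import cv2
for n in ("side","top"):
    cv2.imwrite(f"pics/{n}0.png",snapshot(n)[:,:,::-1]); print(n,camera_model(n))
s=state();print({k:s[k] for k in("t","position","tool_rot","wrist_force","gripper_width")})
E
```

```text
side {'fx': 413.6409466037551, 'fy': 413.6409466037551, 'cx': 279.475431134865, 'cy': 212.00263359598245, 'rvec': array([ 0.66366349, -2.42500417,  1.42791028]), 'tvec': array([0.51360463, 0.2267432 , 0.72113793])}
top {'fx': 399.64619748596425, 'fy': 399.64619748596425, 'cx': 285.8125027844712, 'cy': 219.45235372525684, 'rvec': array([ 2.19499423, -2.02246841,  0.2122353 ]), 'tvec': array([-0.02231115,  0.60241667,  0.97740953])}
{'t': 0.1, 'position': array([ 0.15801924, -0.50025534,  0.2098869 ]), 'tool_rot': array([-1.79922131e+02, -1.24733555e-02,  1.75183949e+01]), 'wrist_force': array([ 0.46714715,  0.84168058, -0.53753229]), 'gripper_width': 0.08548640870677818}
```

View pics/top0.png

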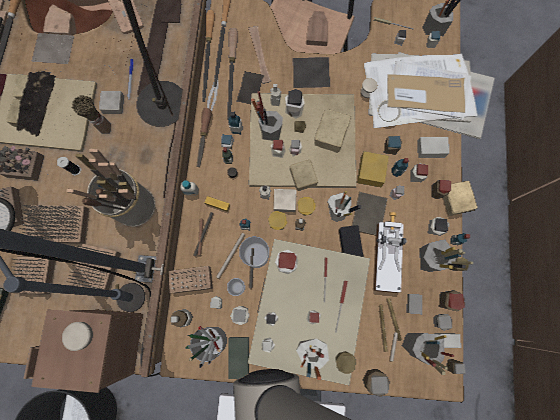

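View pics/side0.png

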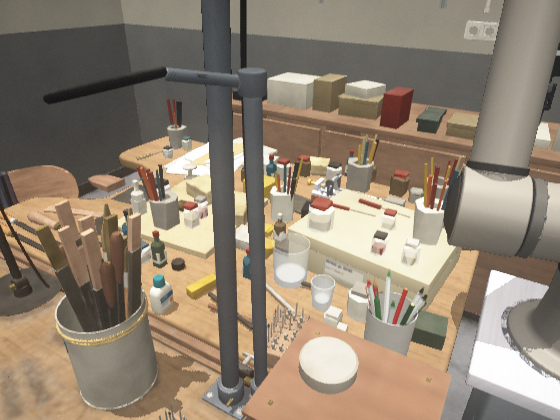

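The top view shows the brass bar at about (217,204). The jig runs from its loading end at (388,290) to the brass rod at (393,215), so the push is away from the robot. I'll zoom in on both.

```bash
cat > h.py <<'E'
import numpy as np, cv2
from rig import *
def ray(m,px):
    K=np.array([[m['fx'],0,m['cx']],[0,m['fy'],m['cy']],[0,0,1]])
    R=cv2.Rodrigues(np.array(m['rvec']))[0]; d=R.T@np.linalg.inv(K)@np.array([px[0],px[1],1.]); return -R.T@m['tvec'],d
def onz(m,px,z):
    c,d=ray(m,px); return c+d*(z-c[2])/d[2]
def proj(m,P):
    K=np.array([[m['fx'],0,m['cx']],[0,m['fy'],m['cy']],[0,0,1]])
    return cv2.projectPoints(np.atleast_2d(np.float64(P)),np.array(m['rvec']),np.array(m['tvec']),K,None)[0][:,0]
E
python3 - <<'E'
import cv2,numpy as np
from h import *
i=cv2.imread("pics/top0.png")
a=cv2.resize(i[200:310,345:445],None,fx=5,fy=5,interpolation=cv2.INTER_CUBIC)
b=cv2.resize(i[180:235,185:245],None,fx=5,fy=5,interpolation=cv2.INTER_CUBIC)
c=np.zeros((550,800,3),np.uint8);c[:,:500]=a;c[:275,500:]=b
cv2.imwrite("pics/crop1.png",c)
m=camera_model("top")
hsv=cv2.cvtColor(i,cv2.COLOR_BGR2HSV)[195:215,198:235]
k=((hsv[:,:,0]>15)&(hsv[:,:,0]<32)&(hsv[:,:,1]>170)).astype(np.uint8)
pts=np.argwhere(k)[:,::-1]+[198,195]
r=cv2.minAreaRect(pts.astype(np.float32));print(len(pts),r)
w=np.array([onz(m,p,.02)[:2] for p in pts],np.float32);print("block",cv2.minAreaRect(w),w.mean(0))
for p in [(388,290),(393,215)]: print(onz(m,p,.045))
E
```

```text
0 ((0.0, 0.0), (0.0, 0.0), 0.0)Traceback (most recent call last):
  File "<stdin>", line 13, in <module>
cv2.error: OpenCV(4.12.0) /io/opencv/modules/imgproc/src/convhull.cpp:143: error: (-215:Assertion failed) total >= 0 && (depth == CV_32F || depth == CV_32S) in function 'convexHull'
```

View pics/crop1.png

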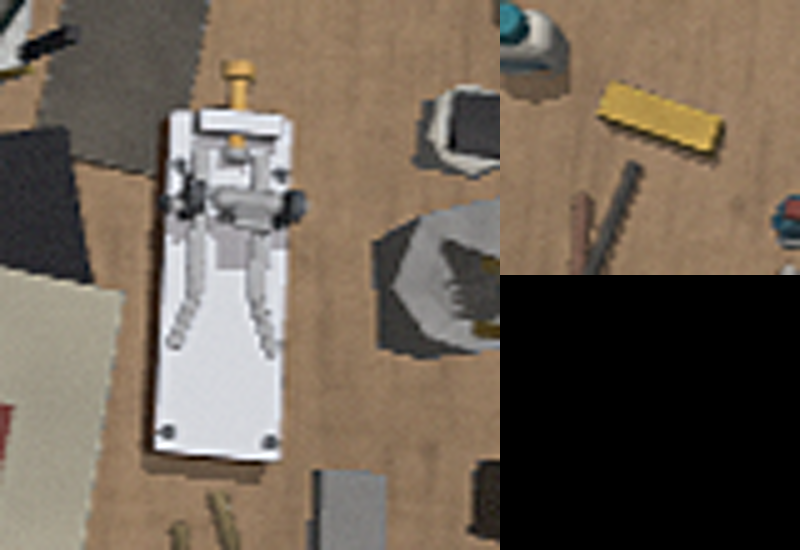

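Plate corners are at px (375.8,290.4), (401.2,292.2), (378.6,222) and (403.8,223.2). The block's top corners are near (206.6,196.6), (229.8,203.6), (227.8,210.4) and (204.4,202.4).

```bash
python3 - <<'E'
from h import *
m=camera_model("top")
B=np.array([onz(m,p,.02)[:2] for p in [(206.6,196.6),(229.8,203.6),(227.8,210.4),(204.4,202.4)]])
e=(B[1]+B[2]-B[0]-B[3])/2;print("block",B.mean(0),np.hypot(*e),np.degrees(np.arctan2(e[1],e[0])))
J=np.array([onz(m,p,.04)[:2] for p in [(375.8,290.4),(401.2,292.2),(403.8,223.2),(378.6,222)]])
print(J); n=(J[0]+J[1])/2;f=(J[2]+J[3])/2;e=f-n;L=np.hypot(*e);u=e/L
print("jig",n+u*.128,f-u*.052,L,np.degrees(np.arctan2(e[1],e[0])))
for p in [(350,240),(433,255),(373,168),(340,205)]:print(p,onz(m,p,.05))
s=state();print(s['tool_rot'],camera_model("wrist"))
E
```

```text
block [0.64075794 0.21821765] 0.06770814189768218 -103.44989281543592
[[ 0.44049625 -0.21789905]
 [ 0.44125684 -0.28299224]
 [ 0.622428   -0.28582581]
 [ 0.6201921  -0.21897171]]
jig [ 0.56886905 -0.25183111] [ 0.5693131  -0.25183592] 0.18044407569358453 -0.6201780381832065
(350, 240) [ 0.56397689 -0.14403505  0.05      ]
(433, 255) [ 0.542353   -0.36010398  0.05      ]
(373, 168) [ 0.76598798 -0.19654805  0.05      ]
(340, 205) [ 0.65563552 -0.11300493  0.05      ]
[-1.79922131e+02 -1.24733555e-02  1.75183949e+01] {'fx': 375.6947580808189, 'fy': 375.6947580808189, 'cx': 276.11197981936215, 'cy': 205.8024949875833, 'rvec': array([-2.31321514,  1.69352415,  0.27993184]), 'tvec': array([-0.52554747, -0.04172868,  0.38061453])}
```

```bash
python3 -m handwheel '0 0 60 0 0 0 0;60 45 120 0 0 -5 0;110 85 120 0 0 -17.5 0;160 125 120 0 0 -17.5 0;210 165 120 0 0 -17.5 0;260 205 120 0 0 -17.5 0;320 250 120 0 0 -17.5 0;320 250 120 0 0 -17.5 0;320 250 120 0 0 -17.5 0;320 250 120 0 0 -17.5 0' && python3 - <<'E'
from h import *
s=state();m=camera_model("wrist");i=snapshot("wrist");np.save("m1.npy",m,allow_pickle=True)
cv2.imwrite("pics/w1.png",i[:,:,::-1]);print(s['position'],s['tool_rot'],ray(m,(280,210)))
E
```

```text
t: 1.35
position: [0.4778, -0.2506, 0.3301]
tool_rot: [-180.0, 0.1, 0.1]
wrist_force: [-0.4, 0.6, -0.5]
gripper_width: 0.0853
grasp_force: 0.0
[ 0.47781227 -0.25063666  0.33007634] [-1.79990257e+02  6.33418532e-02  5.34753407e-02] (array([ 0.56085575, -0.25171596,  0.49313829]), array([-0.33157684, -0.01058491, -0.94349175]))
```

View pics/w1.png

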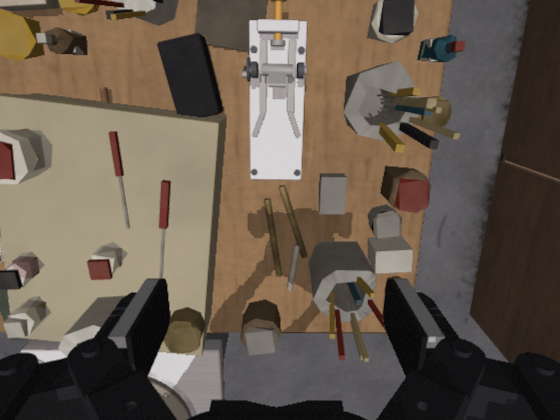

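The wrist view shows the plate corners at about (251,179), (302,178), (250,21) and (306,21), with the disc near (279,40). A wide grey-cream pot stands to the right, its left edge at about x=347. I'll refine the jig pose from the long edges and check the clearances.

```bash
python3 - <<'E'
from h import *
m=np.load("m1.npy",allow_pickle=True).item();i=cv2.imread("pics/w1.png").astype(int)
V=i.min(2)
L=[];R=[]
for r in range(84,175,3):
    row=V[r]; w=np.where(row[235:320]>150)[0]+235
    L.append(onz(m,(w[0]-.5,r),.04)[:2]);R.append(onz(m,(w[-1]+.5,r),.04)[:2])
L=np.array(L);R=np.array(R)
for q in(L,R):
    p=np.polyfit(q[:,0],q[:,1],1);print(np.degrees(np.arctan(p[0])),np.polyval(p,.569),np.std(q[:,1]-np.polyval(p,q[:,0])))
ys=[np.where(V[150:200,c]>150)[0][-1]+150.5 for c in range(258,298,4)];print(ys)
print("near",np.mean([onz(m,(c,y),.04)[0] for c,y in zip(range(258,298,4),ys)]))
for px,z in [((347,105),.092),((347,105),.0),((365,65),.092),((375,137),.092),((279,40),.05),((218,110),.02),((219,117),.05)]:print(px,z,onz(m,px,z))
cv2.imwrite("pics/w1c.png",cv2.resize(i[10:190,220:460].astype(np.uint8),None,fx=3.3,fy=3.3,interpolation=cv2.INTER_CUBIC))
E
```

```text
-0.5045728087993556 -0.22083609622236194 0.0014847570851357714
-0.4533257473355923 -0.28347803173126207 0.000455749110585356
[np.float64(178.5), np.float64(178.5), np.float64(178.5), np.float64(178.5), np.float64(178.5), np.float64(178.5), np.float64(178.5), np.float64(179.5), np.float64(179.5), np.float64(179.5)]
near 0.44270956621025076
(347, 105) 0.092 [ 0.53500995 -0.32486661  0.092     ]
(347, 105) 0.0 [ 5.29082287e-01 -3.41643515e-01 -5.55111512e-17]
(365, 65) 0.092 [ 0.57376131 -0.34045662  0.092     ]
(375, 137) 0.092 [ 0.50219298 -0.35663224  0.092     ]
(279, 40) 0.05 [ 0.60032181 -0.25461437  0.05      ]
(218, 110) 0.02 [ 0.5241684  -0.18047727  0.02      ]
(219, 117) 0.05 [ 0.51865116 -0.1857716   0.05      ]
```

View pics/w1c.png

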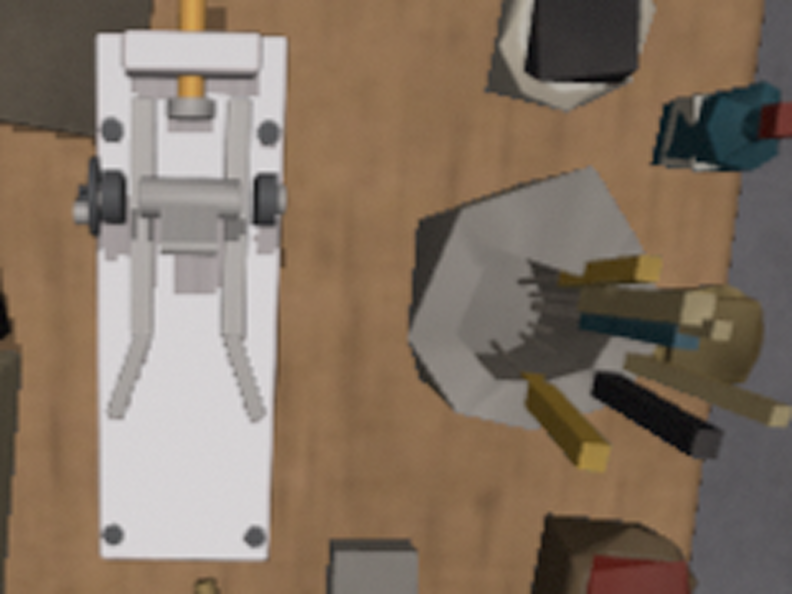

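```bash
python3 -m handwheel '20 57 0 0 0 10 0;40 114 0 0 0 20 0;60 171 0 0 0 30 0;80 228 0 0 0 40 0;100 285 0 0 0 50 0;120 342 0 0 0 60 0;140 399 0 0 0 70 0;160 456 -40 0 0 76.6 0;160 456 -100 0 0 76.6 0;160 456 -140 0 0 76.6 0;160 456 -180 0 0 76.6 0;160 456 -180 0 0 76.6 0' && python3 - <<'E'
from h import *
s=state();m=camera_model("wrist");i=snapshot("wrist")
cv2.imwrite("pics/w2.png",i[:,:,::-1]);print(s['position'],s['tool_rot'],s['joint_pos'])
h=cv2.cvtColor(i,cv2.COLOR_RGB2HSV);k=((abs(h[:,:,0].astype(int)-24)<7)&(h[:,:,1]>130)&(h[:,:,2]>120)).astype(np.uint8)
n,l,st,c=cv2.connectedComponentsWithStats(k)
for j in np.argsort(-st[1:,4])[:3]+1:
    pts=np.argwhere(l==j)[:,::-1]; w=np.array([onz(m,p,.02)[:2] for p in pts],np.float32)
    print(st[j],cv2.boxPoints(cv2.minAreaRect(pts.astype(np.float32))).round().tolist(),cv2.minAreaRect(w),w.mean(0))
E
```

```text
t: 2.9
position: [0.6363, 0.2033, 0.1472]
tool_rot: [-179.6, 0.2, 76.5]
wrist_force: [0.3, -0.1, 0.2]
gripper_width: 0.0855
grasp_force: 0.0
[0.63631125 0.20325453 0.14721932] [-179.61826341    0.19101035   76.50071717] [ 1.11545759e+01  3.78543895e+01  6.68080926e+01 -1.48148229e-02
  7.57641341e+01  2.46581916e+01]
[ 266  122   29   82 2139] [[266.0, 203.0], [267.0, 122.0], [294.0, 122.0], [293.0, 203.0]] ((0.6431190371513367, 0.2198614776134491), (0.06512955576181412, 0.020731959491968155), 75.34891510009766) [0.6434051  0.22134584]
[ 256  332   56   44 1923] [[254.0, 373.0], [258.0, 330.0], [312.0, 335.0], [309.0, 378.0]] ((0.6043592691421509, 0.041410572826862335), (0.04929160699248314, 0.051560405641794205), 72.3866958618164) [0.6054999  0.04190711]
[ 325  378   51   35 1232] [[322.0, 387.0], [372.0, 375.0], [379.0, 407.0], [329.0, 418.0]] ((0.6574469208717346, -0.023505546152591705), (0.04970551282167435, 0.04037002474069595), 3.132852077484131) [ 0.65996057 -0.02042542]
```

View pics/w2.png

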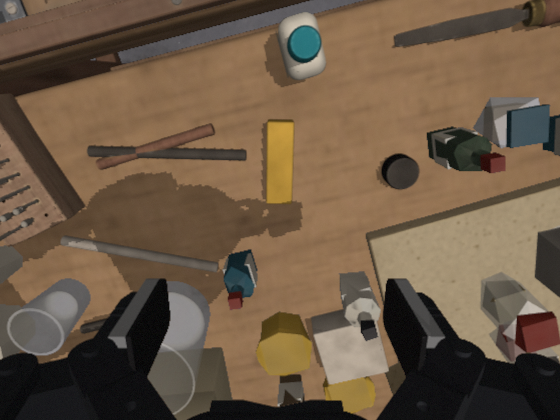

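The block is at px (267–294, 122–203), about (0.643, 0.220), with its long axis at 75.3°. A handle tip lies 16 mm to its left at (245,155). I'll grip behind the centre with a partly opened hand so it misses the handle.

```bash
python3 -m handwheel '1 1 -30 0 0 -1 147;1 1 -60 0 0 -1 147;1 1 -90 0 0 -1 147;1 1 -90 0 0 -1 147;1 1 -90 0 0 -1 147;1 1 -90 0 0 -1 147' && python3 - <<'E'
from h import *
s=state();m=camera_model("wrist");i=snapshot("wrist")
cv2.imwrite("pics/w3.png",i[:,:,::-1]);print(s['position'],s['tool_rot'],s['gripper_width'])
h=cv2.cvtColor(i,cv2.COLOR_RGB2HSV);k=((abs(h[:,:,0].astype(int)-24)<7)&(h[:,:,1]>130)&(h[:,:,2]>120)).astype(np.uint8)
n,l,st,c=cv2.connectedComponentsWithStats(k)
for j in np.argsort(-st[1:,4])[:1]+1:
    pts=np.argwhere(l==j)[:,::-1]; w=np.array([onz(m,p,.02)[:2] for p in pts],np.float32)
    print(st[j],cv2.minAreaRect(w),w.mean(0))
E
```

```text
t: 3.7
position: [0.6405, 0.2065, 0.063]
tool_rot: [179.8, -0.1, 75.6]
wrist_force: [0.2, 0.5, -0.1]
gripper_width: 0.0361
grasp_force: 0.0
[0.64047044 0.2064695  0.06304738] [ 1.79789319e+02 -9.92968948e-02  7.56094683e+01] 0.036141615485708906
[ 254  146   38  108 3604] ((0.6428414583206177, 0.22046056389808655), (0.0648173838853836, 0.02083907090127468), 75.4927749633789) [0.64356554 0.22351818]
```

View pics/w3.png

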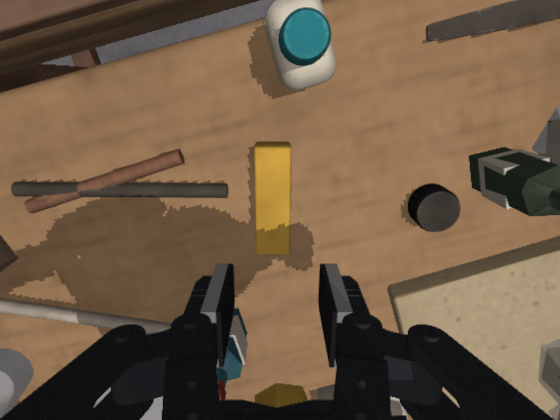

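Block at px (254–292, 146–254), well centred between the fingers. Descending to grip.

```bash
python3 -m handwheel '-1 0 -30 0 0 0 147;-1 0 -48 0 0 0 147;-1 0 -57 0 0 0 147;-1 0 -57 0 0 0 147;-1 0 -57 0 0 0 255;-1 0 -57 0 0 0 255;-1 0 -57 0 0 0 255;-1 0 -57 0 0 0 255;-1 0 -57 0 0 0 255' && python3 -m handwheel '0 0 10 0 0 0 255;0 0 30 0 0 0 255;0 0 70 0 0 0 255;0 0 70 0 0 0 255;0 0 70 0 0 0 255'
```

```text
t: 4.88
position: [0.6381, 0.2064, 0.0036]
tool_rot: [180.0, -0.0, 75.6]
wrist_force: [-0.2, 0.5, 0.5]
gripper_width: -0.0001
grasp_force: 0.0
t: 5.5
position: [0.6379, 0.2063, 0.0737]
tool_rot: [180.0, 0.0, 75.6]
wrist_force: [-0.8, -0.9, -0.7]
gripper_width: 0.0
grasp_force: 0.0
```

Nothing was gripped; the fingers shut fully. I'll look.

```bash
python3 - <<'E'
from h import *
s=state();m=camera_model("wrist");i=snapshot("wrist")
cv2.imwrite("pics/w4.png",i[:,:,::-1]);print(s['position'],s['tool_rot'],s['gripper_width'])
h=cv2.cvtColor(i,cv2.COLOR_RGB2HSV);k=((abs(h[:,:,0].astype(int)-24)<7)&(h[:,:,1]>130)&(h[:,:,2]>120)).astype(np.uint8)
n,l,st,c=cv2.connectedComponentsWithStats(k)
for j in np.argsort(-st[1:,4])[:1]+1:
    pts=np.argwhere(l==j)[:,::-1]; w=np.array([onz(m,p,.02)[:2] for p in pts],np.float32)
    print(st[j],cv2.minAreaRect(w),w.mean(0))
p=s['position'];print(proj(m,[p,[p[0],p[1],0.02],[.643,.2205,.02],[.6393,.2069,.02]]))
E
```

```text
[0.63786171 0.20629805 0.07366943] [1.79995096e+02 2.54021526e-03 7.56220950e+01] 4.2850541471105e-05
[ 260  142   36  103 3325] ((0.6429952383041382, 0.2203645557165146), (0.06422200053930283, 0.020662857219576836), 75.69454956054688) [0.6435702 0.2233932]
[[274.21622608 257.64447271]
 [274.6674098  218.43449188]
 [277.06147479 195.09360046]
 [276.6880309  217.00473241]]
```

View pics/w4.png

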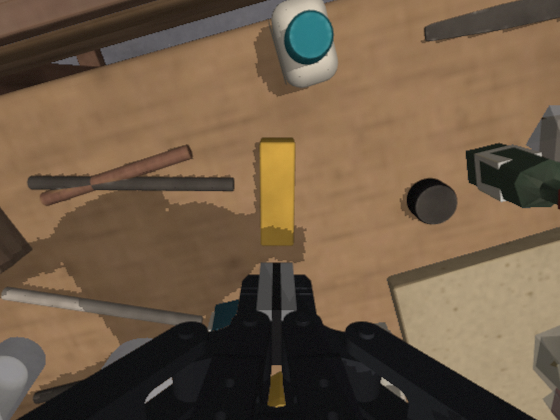

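```bash
python3 -m handwheel '1 0 0 0 0 0 147;1 0 0 0 0 0 147;1 0 -30 0 0 0 147;1 0 -50 0 0 0 147;1 0 -67 0 0 0 147;1 0 -67 0 0 0 147;1 0 -67 0 0 0 147' && python3 - <<'E'
from h import *
s=state();m=camera_model("wrist");i=snapshot("wrist");j=snapshot("top");cv2.imwrite("pics/top5.png",j[:,:,::-1])
c=np.zeros((600,800,3),np.uint8);c[:420,:560]=i[:,:,::-1];c[:,560:]=cv2.resize(j[160:250,190:226,::-1],(240,600),interpolation=cv2.INTER_CUBIC)
cv2.imwrite("pics/c5.png",c);print(s['position'],s['wrist_force'],s['gripper_width'],proj(m,[s['position'],[.643,.2205,.02]]))
E
```

```text
t: 6.42
position: [0.6397, 0.2064, 0.0072]
tool_rot: [179.9, -0.0, 75.6]
wrist_force: [0.8, -0.3, 0.3]
gripper_width: 0.036
grasp_force: 0.0
[0.63966601 0.20644804 0.00724262] [ 0.81545327 -0.29780961  0.2587721 ] 0.036012783230128007 [[274.28021581 257.6658917 ]
 [273.54493627 240.90262629]]
```

View pics/c5.png

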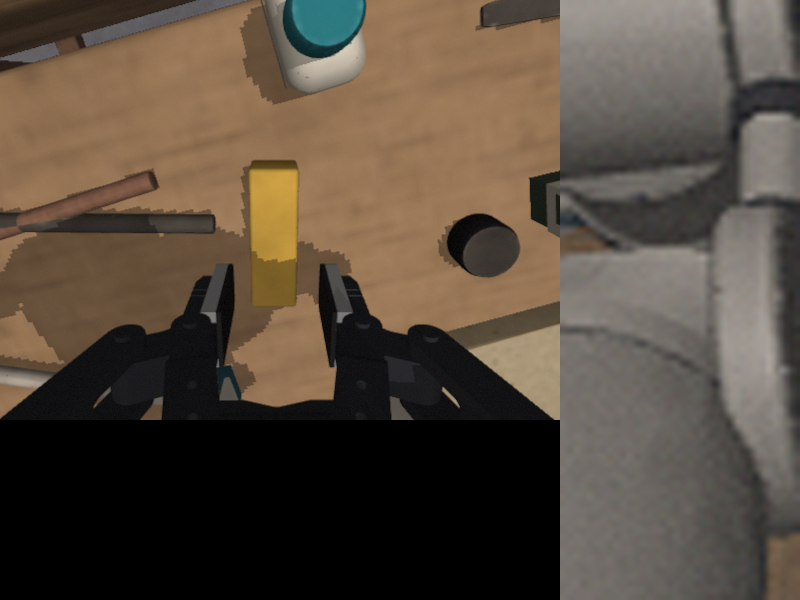

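The side-by-side shows the gap at the tips (px 235–318, row 263) at about 163 mm depth. The block's rear top (46 px wide at row 300) is at about 170 mm. So the fingertips are riding just above the block, higher than the TCP reading implies. I'll go down in small steps and watch the force.

```bash
python3 -m handwheel '0 0 -3 0 0 0 147;0 0 -6 0 0 0 147;0 0 -6 0 0 0 147'; python3 -m handwheel '0 0 -2 0 0 0 147;0 0 -4 0 0 0 147;0 0 -4 0 0 0 147'
```

```text
t: 6.9
position: [0.6388, 0.2063, 0.0002]
tool_rot: [-180.0, 0.0, 75.6]
wrist_force: [-0.4, -0.1, -0.3]
gripper_width: 0.0361
grasp_force: 0.0
t: 7.28
position: [0.6389, 0.2063, -0.0038]
tool_rot: [-180.0, 0.0, 75.6]
wrist_force: [-0.9, 0.4, -0.9]
gripper_width: 0.0362
grasp_force: 0.0
```

```bash
python3 -m handwheel '0 0 -2 0 0 0 147;0 0 -4 0 0 0 147;0 0 -4 0 0 0 147'; python3 -m handwheel '0 0 0 0 0 0 200;0 0 0 0 0 0 255;0 0 0 0 0 0 255;0 0 0 0 0 0 255;0 0 0 0 0 0 255'; python3 - <<'E'
from h import *
s=state();m=camera_model("wrist");i=snapshot("wrist");np.save("m6.npy",m,allow_pickle=True);cv2.imwrite("pics/w6.png",i[:,:,::-1])
h=cv2.cvtColor(i,cv2.COLOR_RGB2HSV);k=((abs(h[:,:,0].astype(int)-24)<7)&(h[:,:,1]>130)&(h[:,:,2]>120)).astype(np.uint8)
n,l,st,c=cv2.connectedComponentsWithStats(k);j=np.argmax(st[1:,4])+1;pts=np.argwhere(l==j)[:,::-1]
print(st[j],cv2.minAreaRect(np.array([onz(m,p,.02)[:2] for p in pts],np.float32)))
E
```

```text
t: 7.65
position: [0.6389, 0.2063, -0.0077]
tool_rot: [-180.0, 0.0, 75.6]
wrist_force: [-0.5, -0.0, -0.2]
gripper_width: 0.0363
grasp_force: 0.0
t: 8.28
position: [0.6392, 0.2063, -0.0072]
tool_rot: [180.0, -0.0, 75.6]
wrist_force: [-1.1, -0.3, 3.7]
gripper_width: 0.0188
grasp_force: 59.7
[ 249  176   55  122 5343] ((0.6452735662460327, 0.22672030329704285), (0.05176291614770889, 0.02053873986005783), 76.08747863769531)
```

Gripped at 60 N. I'll lift and check that it holds.

```bash
python3 -m handwheel '0 0 5 0 0 0 255;0 0 20 0 0 0 255;0 0 50 0 0 0 255;0 0 90 0 0 0 255;0 0 90 0 0 0 255;0 0 90 0 0 0 255'; python3 - <<'E'
from h import *
s=state();m=camera_model("wrist");i=snapshot("wrist");cv2.imwrite("pics/w7.png",i[:,:,::-1])
a=cv2.imread("pics/w6.png");c=np.hstack([a[150:420,140:420],i[150:420,140:420,::-1]]);cv2.imwrite("pics/c7.png",cv2.resize(c,(800,386)))
h=cv2.cvtColor(i,cv2.COLOR_RGB2HSV);k=((abs(h[:,:,0].astype(int)-24)<7)&(h[:,:,1]>130)&(h[:,:,2]>120)).astype(np.uint8)
n,l,st,c=cv2.connectedComponentsWithStats(k);j=np.argmax(st[1:,4])+1;print(st[j],s['wrist_force'],s['ft_torque'])
E
```

```text
t: 9.07
position: [0.6384, 0.2062, 0.0818]
tool_rot: [-179.9, 0.0, 75.6]
wrist_force: [0.9, 0.6, -4.4]
gripper_width: 0.0189
grasp_force: 59.0
[ 249  176   55  149 6294] [ 0.85427504  0.63383149 -4.36251553] [-0.01989161  0.04177227 -0.04256491]
```

View pics/c7.png

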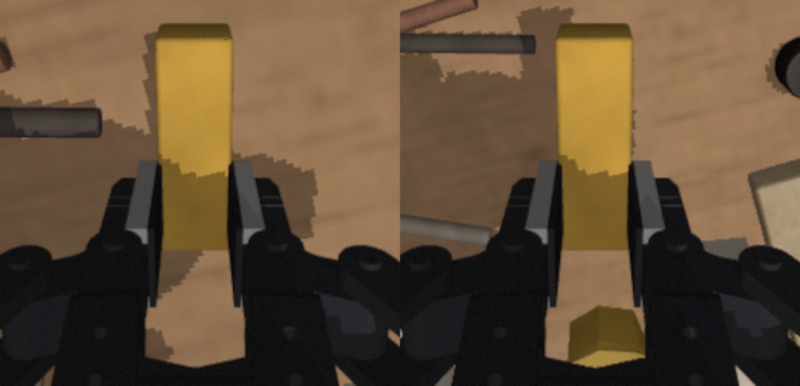

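Two crops: the block is held straight and level with its front at the same place before and after the lift. Carrying it high over to the loading end.

```bash
python3 -m handwheel '0 0 60 0 0 0 255;0 0 120 0 0 0 255;-10 -30 180 0 0 -5 255;-30 -85 220 0 0 -14 255;-50 -140 220 0 0 -24 255;-70 -195 220 0 0 -34 255;-90 -250 220 0 0 -44 255;-110 -305 220 0 0 -54 255;-130 -360 220 0 0 -64 255;-150 -415 220 0 0 -72 255;-161 -458 220 0 0 -76.1 255;-161 -458 220 0 0 -76.1 255'; python3 -m handwheel '0 0 -30 0 0 0 255;0 0 -80 0 0 0 255;0 0 -130 0 0 0 255;0 0 -170 0 0 0 255;0 0 -200 0 0 0 255;0 0 -220 0 0 0 255;0 0 -220 0 0 0 255;0 0 -220 0 0 0 255'; python3 - <<'E'
from h import *
s=state();print(s['position'],s['tool_rot'],s['joint_pos'].round(1));i=snapshot("wrist");cv2.imwrite("pics/w8.png",i[:,:,::-1]);np.save("m8.npy",camera_model("wrist"),allow_pickle=True);cv2.imwrite("pics/top8.png",snapshot("top")[:,:,::-1])
m=camera_model("wrist");V=i.min(2).astype(int)
# jig plate edges ahead of the block, on plate plane
for r in range(60,190,10):
    w=np.where(V[r]>140)[0]; w=w[(w>150)&(w<420)]
    if len(w): print(r,w[0],w[-1],[onz(m,(c,r),.04)[:2].round(4).tolist() for c in (w[0],w[-1])])
E
```

```text
t: 10.62
position: [0.4766, -0.2543, 0.3005]
tool_rot: [-179.9, 0.2, -0.8]
wrist_force: [0.8, 0.3, -2.5]
gripper_width: 0.0187
grasp_force: 59.7
t: 11.62
position: [0.4786, -0.2513, 0.0829]
tool_rot: [180.0, -0.0, -0.4]
wrist_force: [-0.4, -0.1, -2.6]
gripper_width: 0.0189
grasp_force: 59.7
[ 0.47855151 -0.25131627  0.08293456] [ 1.79988750e+02 -2.12318308e-02 -4.31569947e-01] [-35.8  28.9  94.7   0.   56.4  54.6]
60 234 346 [[0.571, -0.232], [0.5706, -0.2895]]
70 190 316 [[0.5664, -0.209], [0.5659, -0.2742]]
80 216 333 [[0.5614, -0.2222], [0.5609, -0.2832]]
90 217 332 [[0.5564, -0.2224], [0.5559, -0.2829]]
100 215 334 [[0.5513, -0.221], [0.5509, -0.2842]]
110 216 333 [[0.5461, -0.2213], [0.5457, -0.2839]]
120 216 333 [[0.5409, -0.221], [0.5405, -0.2841]]
130 217 332 [[0.5356, -0.2212], [0.5351, -0.2837]]
140 217 331 [[0.5302, -0.2209], [0.5297, -0.2834]]
150 217 331 [[0.5247, -0.2206], [0.5242, -0.2836]]
160 218 330 [[0.5191, -0.2208], [0.5186, -0.2833]]
170 218 330 [[0.5134, -0.2205], [0.5129, -0.2835]]
180 219 329 [[0.5076, -0.2207], [0.5071, -0.2832]]
```

```bash
python3 -m handwheel '-1 -0.7 -20 0 0 0 255;-1 -0.7 -36 0 0 0 255;-1 -0.7 -45 0 0 0 255;-1 -0.7 -45 0 0 0 255;-1 -0.7 -45 0 0 0 255'; python3 -m handwheel '0 0 -2 0 0 0 255;0 0 -3 0 0 0 255;0 0 -3 0 0 0 255'
```

```text
t: 12.35
position: [0.4773, -0.2524, 0.0379]
tool_rot: [180.0, -0.0, -0.5]
wrist_force: [-0.3, 0.6, -2.6]
gripper_width: 0.0187
grasp_force: 59.7
t: 12.72
position: [0.4771, -0.2523, 0.0346]
tool_rot: [180.0, -0.0, -0.5]
wrist_force: [1.8, 1.2, -2.4]
gripper_width: 0.0189
grasp_force: 59.7
```

```bash
python3 -m handwheel '0 0 -1 0 0 0 255;0 0 -1 0 0 0 255'; python3 -m handwheel '0 0 -1 0 0 0 255;0 0 -1 0 0 0 255'; python3 -m handwheel '0 0 -1 0 0 0 255;0 0 -1 0 0 0 255'
```

```text
t: 12.98
position: [0.477, -0.2523, 0.0335]
tool_rot: [-180.0, 0.0, -0.5]
wrist_force: [-0.2, 1.5, -3.2]
gripper_width: 0.0184
grasp_force: 59.7
t: 13.22
position: [0.4771, -0.2523, 0.0328]
tool_rot: [180.0, -0.0, -0.5]
wrist_force: [0.0, 2.1, 1.8]
gripper_width: 0.0186
grasp_force: 60.2
t: 13.48
position: [0.4772, -0.2524, 0.0327]
tool_rot: [180.0, -0.0, -0.5]
wrist_force: [-3.5, 3.7, 10.8]
gripper_width: 0.0183
grasp_force: 61.2
```

Set down at the expected height. Releasing with a small opening, then rising.

```bash
python3 -m handwheel '0 0 1.5 0 0 0 255;0 0 1.5 0 0 0 147;0 0 1.5 0 0 0 147;0 0 1.5 0 0 0 147;0 0 1.5 0 0 0 147;0 0 20 0 0 0 147;0 0 50 0 0 0 147;-41 0 50 0 0 0 255;-41 0 50 0 0 0 255;-41 0 50 0 0 0 255;-41 0 50 0 0 0 255'; cat >> h.py <<'E'
def brass(z=.06):
    m=camera_model("wrist");i=snapshot("wrist")
    h=cv2.cvtColor(i,cv2.COLOR_RGB2HSV);k=((abs(h[:,:,0].astype(int)-24)<8)&(h[:,:,1]>120)&(h[:,:,2]>100)).astype(np.uint8);k[:,:200]=0;k[:,350:]=0
    n,l,st,c=cv2.connectedComponentsWithStats(k)
    for j in np.argsort(-st[1:,4])[:2]+1:
        pts=np.argwhere(l==j)[:,::-1];w=np.array([onz(m,p,z)[:2] for p in pts],np.float32);r=cv2.minAreaRect(w)
        print(st[j],np.round(r[0],4),np.round(r[1],4),round(r[2],1),"x",w[:,0].min().round(4),w[:,0].max().round(4))
    return i
E
python3 - <<'E'
from h import *
s=state();i=brass();cv2.imwrite("pics/w9.png",i[:,:,::-1]);print(s['position'],s['wrist_force'])
E
```

```text
t: 14.85
position: [0.4368, -0.2525, 0.0814]
tool_rot: [180.0, -0.0, -0.5]
wrist_force: [0.1, -0.2, -0.2]
gripper_width: 0.0
grasp_force: 0.0
[ 252   67   45  134 5549] [ 0.4927 -0.2532] [0.0204 0.0645] 89.8 x 0.4605 0.525
[ 0.43682479 -0.25254519  0.08141835] [ 0.14855245 -0.18146785 -0.22654314]
```

The block lies straight at (0.493, -0.253), within 1 mm of the channel's middle line. Lowering the shut fingers behind it, then a short first push to check.

```bash
python3 -m handwheel '-3 0.5 -25 0 0 0 255;-3 0.5 -42 0 0 0 255;-3 0.5 -49 0 0 0 255;-3 0.5 -49 0 0 0 255'; python3 -m handwheel '5 0 0 0 0 0 255;9 0 0 0 0 0 255;12 0 0 0 0 0 255;15 0 0 0 0 0 255;18 0 0 0 0 0 255;21 0 0 0 0 0 255;21 0 0 0 0 0 255'; python3 - <<'E'
from h import *
brass()
E
```

```text
t: 15.4
position: [0.4332, -0.2517, 0.0322]
tool_rot: [-180.0, 0.0, -0.5]
wrist_force: [-0.8, 1.0, 0.7]
gripper_width: -0.0002
grasp_force: 0.0
t: 16.27
position: [0.4543, -0.2519, 0.0325]
tool_rot: [180.0, -0.0, -0.5]
wrist_force: [-0.2, 0.0, 0.2]
gripper_width: -0.0002
grasp_force: 0.0
[ 246   95   59  169 9187] [ 0.4996 -0.2533] [0.0649 0.0204] 0.1 x 0.4671 0.532
```

It pushes well: the block's rear has moved about 7 mm. Continuing to just before the keeper.

```bash
python3 -m handwheel '4 0 0 0 0 0 255;8 0 0 0 0 0 255;12 0 0 0 0 0 255;16 -0.1 0 0 0 0 255;20 -0.2 0 0 0 0 255;24 -0.2 0 0 0 0 255;24 -0.2 0 0 0 0 255'; python3 - <<'E'
from h import *
brass()
E
python3 -m handwheel '3 0 0 0 0 0 255;6 0 0 0 0 0 255'; python3 -m handwheel '2 0 0 0 0 0 255;4 0 0 0 0 0 255';python3 -m handwheel '2 0 0 0 0 0 255;4 0 0 0 0 0 255'
```

```text
t: 17.2
position: [0.4786, -0.2522, 0.0326]
tool_rot: [180.0, -0.0, -0.5]
wrist_force: [-0.2, 0.4, 0.7]
gripper_width: 0.0001
grasp_force: 0.0
[ 245  112   58  152 8158] [ 0.5209 -0.2533] [0.0593 0.0202] 0.7 x 0.4913 0.5505
t: 17.5
position: [0.4839, -0.2519, 0.0325]
tool_rot: [-180.0, 0.0, -0.5]
wrist_force: [-6.5, 0.2, 1.8]
gripper_width: 0.0002
grasp_force: 3.7
t: 17.75
position: [0.4862, -0.2516, 0.0324]
tool_rot: [-179.9, 0.2, -0.5]
wrist_force: [-8.0, 0.6, 5.5]
gripper_width: -0.0
grasp_force: 3.9
t: 18.0
position: [0.4905, -0.2516, 0.0324]
tool_rot: [-179.9, 0.2, -0.5]
wrist_force: [-7.4, 0.8, 4.5]
gripper_width: -0.0
grasp_force: 3.7
```

Keeper resistance is at 7–8 N, as expected. Continuing in small steps.

```bash
python3 -m handwheel '1.5 0 0 0 0 0 255;3 0 0 0 0 0 255'; python3 -m handwheel '1.5 0 0 0 0 0 255;3 0 0 0 0 0 255';python3 -m handwheel '1.5 0 0 0 0 0 255;3 0 0 0 0 0 255';python3 -m handwheel '1.5 0 0 0 0 0 255;3 0 0 0 0 0 255'
```

```text
t: 18.25
position: [0.494, -0.2516, 0.0324]
tool_rot: [-179.9, 0.1, -0.5]
wrist_force: [-3.7, 1.0, 2.3]
gripper_width: 0.0001
grasp_force: 2.0
t: 18.5
position: [0.4985, -0.2521, 0.0325]
tool_rot: [180.0, -0.0, -0.5]
wrist_force: [-0.6, 1.0, -0.5]
gripper_width: -0.0002
grasp_force: 0.4
t: 18.75
position: [0.5013, -0.2521, 0.0325]
tool_rot: [180.0, -0.0, -0.5]
wrist_force: [-1.2, 0.2, 0.4]
gripper_width: 0.0002
grasp_force: 0.4
t: 19.0
position: [0.5042, -0.2521, 0.0325]
tool_rot: [180.0, 0.0, -0.5]
wrist_force: [-0.8, 0.2, 0.5]
gripper_width: 0.0
grasp_force: 0.5
```

It snapped over; only about 1 N of friction is left. Creeping to the end stop.

```bash
python3 -m handwheel '1 0 0 0 0 0 255;2 0 0 0 0 0 255'; for k in 1; do :; done; python3 -m handwheel '0.5 0 0 0 0 0 255;1 0 0 0 0 0 255';python3 -m handwheel '0.5 0 0 0 0 0 255;1 0 0 0 0 0 255';python3 -m handwheel '0.5 0 0 0 0 0 255;1 0 0 0 0 0 255'
```

```text
t: 19.25
position: [0.5061, -0.252, 0.0325]
tool_rot: [180.0, 0.0, -0.5]
wrist_force: [-0.8, 0.2, 0.7]
gripper_width: -0.0002
grasp_force: 0.5
t: 19.5
position: [0.5071, -0.252, 0.0325]
tool_rot: [180.0, -0.0, -0.5]
wrist_force: [-0.7, 0.4, 0.5]
gripper_width: 0.0004
grasp_force: 0.4
t: 19.75
position: [0.5081, -0.2521, 0.0325]
tool_rot: [180.0, 0.0, -0.5]
wrist_force: [-1.2, 0.2, 0.2]
gripper_width: -0.0002
grasp_force: 0.5
t: 20.0
position: [0.5091, -0.2521, 0.0325]
tool_rot: [180.0, -0.0, -0.5]
wrist_force: [-1.1, 0.6, -0.6]
gripper_width: 0.0002
grasp_force: 0.5
```

```bash
python3 - <<'E'
from rig import state
s=state();print(s['position'],s['wrist_force'])
E
```

```text
[ 0.50912901 -0.25207749  0.03254516] [-1.12213627  0.60663249 -0.62630516]
```

```bash
cat > ok.py <<'E'
import sys
from rig import state
s=state();f=s['wrist_force'][0];print(s['position'][0].round(4),f.round(1));sys.exit(f<-3)
E
H="python3 -m handwheel"; (python3 -m handwheel '0.6 0 0 0 0 0 255;0.6 0 0 0 0 0 255' >/dev/null; python3 ok.py) && (python3 -m handwheel '0.6 0 0 0 0 0 255;0.6 0 0 0 0 0 255' >/dev/null; python3 ok.py) && (python3 -m handwheel '0.6 0 0 0 0 0 255;0.6 0 0 0 0 0 255' >/dev/null; python3 ok.py) && (python3 -m handwheel '0.6 0 0 0 0 0 255;0.6 0 0 0 0 0 255' >/dev/null; python3 ok.py) && (python3 -m handwheel '0.6 0 0 0 0 0 255;0.6 0 0 0 0 0 255' >/dev/null; python3 ok.py) && (python3 -m handwheel '0.6 0 0 0 0 0 255;0.6 0 0 0 0 0 255' >/dev/null; python3 ok.py) && (python3 -m handwheel '0.6 0 0 0 0 0 255;0.6 0 0 0 0 0 255' >/dev/null; python3 ok.py) && (python3 -m handwheel '0.6 0 0 0 0 0 255;0.6 0 0 0 0 0 255' >/dev/null; python3 ok.py)
```

```text
0.5098 0.0False
```

```bash
sed -i 's/sys.exit(f<-3)/sys.exit(int(f<-3))/' ok.py
(python3 -m handwheel '0.6 0 0 0 0 0 255;0.6 0 0 0 0 0 255' >/dev/null; python3 ok.py) && (python3 -m handwheel '0.6 0 0 0 0 0 255;0.6 0 0 0 0 0 255' >/dev/null; python3 ok.py) && (python3 -m handwheel '0.6 0 0 0 0 0 255;0.6 0 0 0 0 0 255' >/dev/null; python3 ok.py) && (python3 -m handwheel '0.6 0 0 0 0 0 255;0.6 0 0 0 0 0 255' >/dev/null; python3 ok.py) && (python3 -m handwheel '0.6 0 0 0 0 0 255;0.6 0 0 0 0 0 255' >/dev/null; python3 ok.py) && (python3 -m handwheel '0.6 0 0 0 0 0 255;0.6 0 0 0 0 0 255' >/dev/null; python3 ok.py) && (python3 -m handwheel '0.6 0 0 0 0 0 255;0.6 0 0 0 0 0 255' >/dev/null; python3 ok.py) && (python3 -m handwheel '0.6 0 0 0 0 0 255;0.6 0 0 0 0 0 255' >/dev/null; python3 ok.py)
```

```text
0.5104 -1.2
0.511 -0.5
0.5116 -0.6
0.5121 0.1
0.5128 -0.3
0.5134 -0.8
0.514 -0.7
0.5145 -0.5
```

```bash
python3 - <<'E'
from h import *
brass()
E
(python3 -m handwheel '0.6 0 0 0 0 0 255;0.6 0 0 0 0 0 255' >/dev/null; python3 ok.py) && (python3 -m handwheel '0.6 0 0 0 0 0 255;0.6 0 0 0 0 0 255' >/dev/null; python3 ok.py) && (python3 -m handwheel '0.6 0 0 0 0 0 255;0.6 0 0 0 0 0 255' >/dev/null; python3 ok.py) && (python3 -m handwheel '0.6 0 0 0 0 0 255;0.6 0 0 0 0 0 255' >/dev/null; python3 ok.py) && (python3 -m handwheel '0.6 0 0 0 0 0 255;0.6 0 0 0 0 0 255' >/dev/null; python3 ok.py) && (python3 -m handwheel '0.6 0 0 0 0 0 255;0.6 0 0 0 0 0 255' >/dev/null; python3 ok.py)
```

```text
[ 250  188   54   77 2841] [ 0.5428 -0.2534] [0.0203 0.0318] 89.5 x 0.5269 0.5586
[262  48  24  21 467] [ 0.6041 -0.253 ] [0.0078 0.0063] 89.6 x 0.6009 0.6072
0.5151 -1.0
0.5158 -0.2
0.5163 -0.3
0.5169 -0.4
0.5174 -1.8
0.5174 -5.3
```

Contact at x≈0.517. Pressing a little further and holding.

```bash
python3 -m handwheel '0.3 0 0 0 0 0 255;0.3 0 0 0 0 0 255'
```

```text
t: 24.05
position: [0.5174, -0.252, 0.0325]
tool_rot: [-180.0, 0.1, -0.5]
wrist_force: [-5.6, -0.7, 4.1]
gripper_width: 0.0001
grasp_force: 3.2
```

```bash
python3 -m handwheel '0.4 0 0 0 0 0 255;0.4 0 0 0 0 0 255;0.4 0 0 0 0 0 255'
```

```text
t: 24.42
position: [0.5174, -0.252, 0.0325]
tool_rot: [-180.0, 0.2, -0.5]
wrist_force: [-8.2, -0.6, 4.1]
gripper_width: 0.0001
grasp_force: 3.9
```

```bash
python3 -m handwheel '0.2 0 0 0 0 0 255;0.2 0 0 0 0 0 255;0.2 0 0 0 0 0 255'; python3 -m handwheel '0 0 0 0 0 0 255;0 0 0 0 0 0 255;0 0 0 0 0 0 255;0 0 0 0 0 0 255;0 0 0 0 0 0 255;0 0 0 0 0 0 255'
```

```text
t: 24.8
position: [0.5174, -0.2519, 0.0324]
tool_rot: [-180.0, 0.2, -0.5]
wrist_force: [-8.5, -1.7, 4.4]
gripper_width: 0.0001
grasp_force: 4.2
t: 25.55
position: [0.5174, -0.2519, 0.0324]
tool_rot: [-180.0, 0.2, -0.5]
wrist_force: [-9.5, -0.3, 4.8]
gripper_width: -0.0001
grasp_force: 4.2
```

Held at about 9 N for more than 0.75 s. Backing off along -x, then up, and checking the result.

```bash
python3 -m handwheel '-3 0 0 0 0 0 255;-12 0 0 0 0 0 255;-40 0 0 0 0 0 255;-60 0 30 0 0 0 255;-60 0 80 0 0 0 255;-60 0 140 0 0 0 255;-60 0 200 0 0 0 255;-60 0 200 0 0 0 255;-60 0 200 0 0 0 255'; python3 - <<'E'
from h import *
i=brass();cv2.imwrite("pics/end.png",i[:,:,::-1]);m=camera_model("wrist")
print(proj(m,[[.5305,-.252,.06],[.57,-.252,.076],[.5965,-.252,.05],[.552,-.252,.062],[.552,-.252,.095]]).round())
# gray/brass profile along the channel's centre column
c=277
print([(r,*i[r,c].tolist()) for r in range(30,140,4)])
E
```

```text
t: 26.68
position: [0.4586, -0.2518, 0.2321]
tool_rot: [-180.0, 0.0, -0.5]
wrist_force: [-0.1, -0.1, 0.4]
gripper_width: 0.0
grasp_force: 0.0
[264  50  25  45 694] [ 0.5467 -0.2534] [0.02  0.035] 89.0 x 0.5292 0.5641
[287  10   2  23  45] [ 0.5857 -0.263 ] [0.0161 0.0008] 0.1 x 0.5777 0.5937
[[275.  92.]
 [274.  40.]
 [274.   7.]
 [275.  65.]
 [274.  63.]]
[(30, 157, 151, 149), (34, 130, 127, 123), (38, 170, 164, 162), (42, 160, 154, 151), (46, 121, 118, 115), (50, 123, 118, 116), (54, 127, 124, 121), (58, 126, 122, 119), (62, 127, 123, 120), (66, 103, 101, 100), (70, 175, 136, 56), (74, 172, 133, 55), (78, 170, 132, 55), (82, 174, 135, 56), (86, 173, 135, 55), (90, 178, 137, 59), (94, 132, 106, 57), (98, 161, 154, 153), (102, 213, 210, 212), (106, 213, 209, 211), (110, 213, 211, 211), (114, 214, 211, 211), (118, 214, 211, 212), (122, 215, 212, 213), (126, 214, 211, 213), (130, 214, 211, 212), (134, 214, 211, 212), (138, 214, 210, 212)]
```

```bash
python3 -c "
from rig import finish_job;print(finish_job())"
```

```text
the job is handed in; nothing more can be done
None
```

The job is handed in: the block tipped the keeper (push peaked near 8 N, then fell to about 1 N), reached the end stop, was pressed there at 8–9.5 N for over 0.75 s, and the arm backed away at 26.7 s; the closed keeper is inferred from the force drop and travel, because the last camera check could not tell its open and closed positions apart.

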